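Assemble the stepped bench tidy

ROBOT

A 6-joint arm with a two-finger parallel gripper is mounted at the origin on a cart in front of the work surface, level with it; the furniture and walls round the work are solid. World frame = base frame: x ahead of the robot, y to its left, z up, the work surface at z = 0. Lengths are in mm, angles in rad, forces in N, time in s.
With the tool pointing down it reaches from about 400 to 925 mm from the base axis. Payload 12.5 kg.
Tool frame: the origin (TCP) lies midway between the tips of the shut fingers; the grasp point (between the pads) lies 19 mm behind it; y points along the fingers, x is the direction in which the jaws open and shut, and the axes are right-handed (so a half turn about y gives the same grasp; the last joint's range is limited). The gripper opens to 95 mm and grips with 3 to 60 N. Pads are 20 mm wide; open, the fingers measure 119 mm over their backs; the gripper's body (75 mm by 180 mm) begins 59 mm behind the grasp point.
Start: joints at [-1.29, 0.491, 1.559, -0, 1.092, -0.106], TCP at [235.791, -578.835, 214.661] pointing down, gripper open.
Joint ranges: [-3.1, 3.1], [-0.84, 2.19], [0.05, 2.79], [-1.13, 4.28], [0.06, 2.93], [-2.69, 2.69]. Speed limits (rad/s): [2.22, 2.22, 2.79, 3.14, 3.14, 3.14].

INTERFACE

Orientations are given as [roll, pitch, yaw] about the fixed x, y, z axes, in that order (R = Rz(yaw) Ry(pitch) Rx(roll)).
In Python, from cell import env, vision, job gives the robot as it stands.
- The arm moves only by the shell command python3 -m crank 'ROWS' [OPENING]. ROWS is JSON, a list of rows, each a list of 6 numbers: the shift along the tool's x, y, z in mm, then the turn, a rotation vector about the tool's x, y, z in degrees. In form: [[x, y, z, rx, ry, rz], ...]. A call has 1 to 5 rows; each row is the pose to reach, as a shift and turn from the pose measured when the call began, along the tool's axes at that moment; what a row does not reach only later rows make up. A row lasts 1/10 s, in which the tool goes at most 50 mm and 8.59 degrees, less where a joint would pass 70% of its speed; a pose out of reach is approached as far as the arm can. A call with a gripper value outside its range is refused whole. OPENING is the opening, from 0 (shut) to 1 (fully open), set as the call begins (- or left out, the last holds). The fingers move at their own pace and stop on an object; the grip force is fixed at half the most. Time passes only in rows, so rows that repeat a pose let the fingers close. It gives the time, the measured TCP pose, the force and the opening at its end, in the units of the state.
- env.state(): the state, without advancing time (a new reading comes with each control period).
- vision.read_camera(name): name is "scene" or "top"; returns (picture, depth): 400x640x3 uint8, blue, green, red; 400x640 float32, mm along the optical axis (not along the pixel's ray), 0 where there is no reading.
- vision.calibration(name): a dict with "vertical_fov" (degrees; the focal length in pixels is half the picture's height over the tangent of half this angle, whatever the lens; pixels are square), "cx", "cy" (the principal point, pixels), "pose" (4x4, takes a point from camera to world coordinates). Camera axes: x right, y down, z forward; pixel columns grow to the right and rows downward; lengths in mm; the calibration is good to about 2 mm. A picture is of the moment at which its call begins. calibration takes no time and is no camera call.
- job.job_done(): hands the job in, once; it reports no verdict.
The state is a dict: "t": time; "joints": joint angles; "qvel": joint speeds; "tau": joint torques, N m; "eef_pos": TCP position; "tcp_rot": TCP orientation; "ft_force": force on the tool from outside, world axes, zero at the start; "moment": the same for the moment, N m; "opening": opening from 0.0 (shut) to 1.0 (fully open).
Only numpy, scipy, OpenCV 4.12 (cv2) and the standard library are available. Lean on these libraries where they do the work, as an engineer would, in place of code of your own. Each camera call takes 0.05 s, during which the arm holds its last target.

TASK

Put the stepped bench tidy together: first take the wood offcut off the mouth of the widest pot and lay it flat on the lid of the maple box, then nest the three metal pots in size order, the middle one inside the widest and the narrowest inside the middle one, each standing upright on the floor of the pot around it. Set the pots down rather than dropping them, leave the widest pot standing where it is, and do not disturb the pencil and the thick block lying around.

Things in the scene. Friction and masses are not known exactly. Their poses are not given: they have to be found in the camera images.
- wide_pot_center (a point): widest and lowest of three open round bare-metal pots; outer diameter 82 mm at the lip, 77 mm at the foot, 50 mm tall, wall 3 mm, floor 4 mm thick, mass about 0.35 kg, loose on the table. Point on its axis half-way up (25 mm above its underside). z up. It is not to be moved. (A larger grey tin beside a yellow bottle at the back of the table is not one of the three.)
- middle_pot_center (a point): middle metal pot, the same shape; outer diameter 66 mm at the lip (its top 7 mm), 61 to 63 mm below it, 75 mm tall, wall 3 mm, floor 4 mm thick, about 0.18 kg, open mouth up. Point on its axis half-way up (37.5 mm above its underside). Once nested its lip stands 29 mm above that of the widest pot, with about 6 mm of play all round.
- narrow_pot_center (a point): narrowest and tallest metal pot; outer diameter 50 mm at the lip (its top 7 mm), 45 to 47 mm below it, 100 mm tall, wall 3 mm, floor 4 mm thick, about 0.14 kg, open mouth up. Point on its axis half-way up (50 mm above its underside). Once nested its lip stands 29 mm above that of the middle pot, with about 5 mm of play all round.
- offcut_center (a point): planed timber offcut 40 x 120 x 22 mm (its x, y, z), about 0.07 kg, lying like a lid across the mouth of the widest pot, its underside on the lip. Point at its centre; its y axis runs along its length, z up.
- box_lid (a point): small closed maple box, 150 x 200 mm, whose flat lid board is 156 x 204 mm (its x, y); fixed to the table. Point at the centre of the lid's top face, 63 mm above the table; x and y along its sides, z up.
- pencil: red pencil 14 x 175 x 8 mm, lying along its y; origin at the centre of its underside. Leave it alone.
- thick_offcut: thick timber block 60 x 100 x 28 mm (x, y, z); origin at the centre of its underside. Leave it alone.
There are look-alikes about, which are no part of the job. Leave any green look-alike of the part that bears middle_pot_center alone.

How it is judged (in metres and radians):
On the way, in this order (a step that is already met when the one before it is completed fails the run):
1. the offcut lies flat on the lid of the maple box, let go (z of offcut_center in the frame of box_lid between 0.006 and 0.016 m and contact force between offcut and maple_box above 0.1 N and contact force between offcut and the fingers below 0.1 N), for 0.2 s.
2. the narrowest pot stands in the middle one and the middle one in the widest (horizontal distance between middle_pot_center and wide_pot_center below 0.012 m and z of middle_pot_center in the frame of wide_pot_center below 0.0205 m and horizontal distance between narrow_pot_center and middle_pot_center below 0.012 m and z of narrow_pot_center in the frame of middle_pot_center below 0.0205 m), for 0.2 s.
At the end, for the whole second after the job is handed in: Offcut flat (0.1 rad) at rest on the maple box's lid, centre over the lid; middle pot on the floor of the widest, narrowest on the floor of the middle one (4 mm of fully down, centres within 12 mm), all upright (0.08 rad), at rest; widest pot on the table within 40 mm of its start (all of step 2 and z of offcut_center in the frame of box_lid between 0.006 and 0.016 m and x of offcut_center in the frame of box_lid between -0.078 and 0.078 m and y of offcut_center in the frame of box_lid between -0.102 and 0.102 m and angle between the z axis of offcut_center and the z axis of box_lid, either way round below 0.1 rad and z of middle_pot_center in the frame of wide_pot_center above 0.0125 m and z of narrow_pot_center in the frame of middle_pot_center above 0.0125 m and angle between each of wide_pot_center, middle_pot_center, narrow_pot_center's own z axis and vertical below 0.08 rad and height (world z) of wide_pot_center below 0.032 m and distance of wide_pot_center from where it was at the start of the episode below 0.04 m and linear speed of each of narrow_pot, middle_pot, offcut below 0.02 m/s); the robot touches nothing.
It fails at once if a pot is dropped: it moves faster than 0.8 m/s while touching nothing (a free fall of over 3 cm) ((linear speed of middle_pot above 0.8 m/s and contact force between middle_pot and anything else below 0.1 N) or (linear speed of narrow_pot above 0.8 m/s and contact force between narrow_pot and anything else below 0.1 N)).
It fails at once if the pencil or the thick block is moved by more than 30 mm (distance of any of pencil, thick_offcut from where it was at the start of the episode above 0.03 m).
It also fails if it takes over 67 s, if anything falls off the work surface, if the arm or the gripper's body presses on something with over 40 N, if the wrist force passes 120 N, or if a joint passes its speed limit or range.

## Working session

There is one attempt and no reset: what is moved stays moved. The work goes in short steps, Python scripts to look and compute and a shell command to move; the robot and the scene stay as the last step left them, time stands still between calls to the robot, and variables do not carry over. Pictures are saved under pics/ and viewed, and the job is handed in when it is done.

```bash
ls; mkdir -p pics; python3 - <<'E'
from cell import env, vision, job
import cv2, numpy as np
print(env.state())
for n in("scene","top"):
    im,d=vision.read_camera(n); cv2.imwrite(f"pics/{n}0.png",im); np.save(f"pics/{n}0.npy",d)
    c=vision.calibration(n); print(n,c, d.min(), d.max())
E
```

```text
pics
{'t': 0.0, 'joints': array([-1.28959375e+00,  4.91555734e-01,  1.55948152e+00, -8.83328360e-07,
        1.09172386e+00, -1.05587848e-01]), 'qvel': array([-1.30787137e-03,  4.20648586e-04,  2.82673414e-04,  2.25718285e-04,
       -5.86942069e-04, -6.20846506e-07]), 'tau': array([ 1.03582970e-03, -6.12654519e+01, -2.58175188e+01,  6.93230052e-02,
        4.82387957e-02, -1.29408932e-04]), 'eef_pos': array([ 235.71468255, -578.55898349,  214.05309109]), 'tcp_rot': array([-1.57067396e+00,  1.16204232e-03, -1.18400543e+00]), 'ft_force': array([-0.04783107, -0.18614682, -0.17123354]), 'moment': array([ 0.00819152,  0.01281579, -0.05547925]), 'opening': 0.9991184301832164}
scene {'vertical_fov': 43.32798893531888, 'cx': 319.3674224762321, 'cy': 201.1610451681288, 'pose': array([[ 8.97926561e-01, -1.95833734e-01,  3.94178944e-01,
        -1.15947517e+02],
       [-4.39929235e-01, -4.27376316e-01,  7.89817544e-01,
        -1.24837200e+03],
       [ 1.37898268e-02, -8.82608992e-01, -4.69905530e-01,
         6.72321386e+02],
       [ 0.00000000e+00,  0.00000000e+00,  0.00000000e+00,
         1.00000000e+00]])} 0.0 3999.8804
top {'vertical_fov': 44.02327506831413, 'cx': 322.88946536390216, 'cy': 196.74573087895243, 'pose': array([[-2.92162802e-02, -9.98351283e-01,  4.94077414e-02,
         3.16640914e+02],
       [-9.99485395e-01,  2.98328298e-02,  1.17875968e-02,
        -2.42328615e+02],
       [-1.32421351e-02, -4.90379262e-02, -9.98709131e-01,
         1.17458906e+03],
       [ 0.00000000e+00,  0.00000000e+00,  0.00000000e+00,
         1.00000000e+00]])} 0.0 1964.2831
```

View pics/scene0.png

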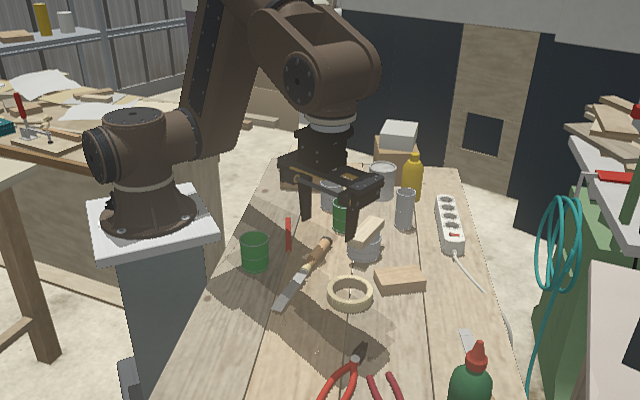

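View pics/top0.png

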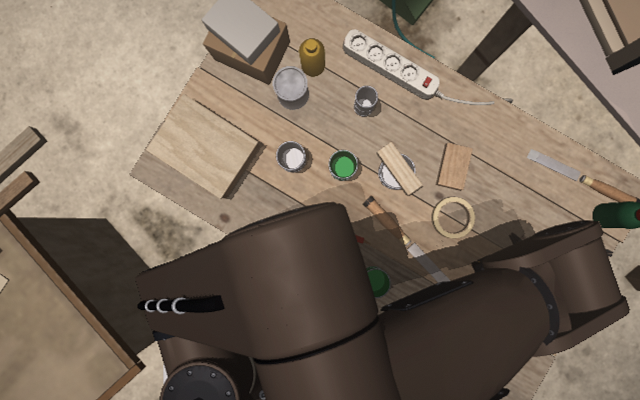

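Top view candidates: the grey tin (291,88) beside the yellow bottle at (312,57) is excluded, middle pot (292,157), green look-alike (344,165), narrow pot (366,100), widest pot with offcut (396,170), and box lid (205,145). I'll confirm these in an enlarged crop.

```bash
cat > h.py <<'E'
import numpy as np, cv2
from cell import env, vision, job
from scipy.spatial.transform import Rotation as R
def K(c,h=400):
    f=h/2/np.tan(np.radians(c["vertical_fov"])/2); return f
def ray(n,u,v):
    c=vision.calibration(n);f=K(c);P=c["pose"]
    d=np.array([(u-c["cx"])/f,(v-c["cy"])/f,1.]); return P[:3,3],P[:3,:3]@d
def plane(n,u,v,z):
    o,d=ray(n,u,v); return o+d*(z-o[2])/d[2]
def deproj(n,D):
    c=vision.calibration(n);f=K(c);P=c["pose"]
    v,u=np.mgrid[0:400,0:640]
    q=np.stack([(u-c["cx"])/f*D,(v-c["cy"])/f*D,D],-1)
    return q@P[:3,:3].T+P[:3,3]
def proj(n,p):
    c=vision.calibration(n);f=K(c);P=c["pose"]
    q=P[:3,:3].T@(np.array(p)-P[:3,3]); return f*q[0]/q[2]+c["cx"],f*q[1]/q[2]+c["cy"]
def two(uv1,uv2):
    o1,d1=ray("top",*uv1);o2,d2=ray("scene",*uv2)
    A=np.stack([d1,-d2],1);s=np.linalg.lstsq(A,o2-o1,rcond=None)[0]
    a,b=o1+d1*s[0],o2+d2*s[1]; return (a+b)/2,np.linalg.norm(a-b)
E
python3 - <<'E'
import cv2
a=cv2.imread("pics/top0.png")[70:230,240:500]; cv2.imwrite("pics/topc.png",cv2.resize(a,None,fx=3,fy=3,interpolation=cv2.INTER_CUBIC))
a=cv2.imread("pics/scene0.png")[110:310,230:480]; cv2.imwrite("pics/scenec.png",cv2.resize(a,None,fx=3,fy=3,interpolation=cv2.INTER_CUBIC))
E
```

```text
(no output)
```

View pics/topc.png

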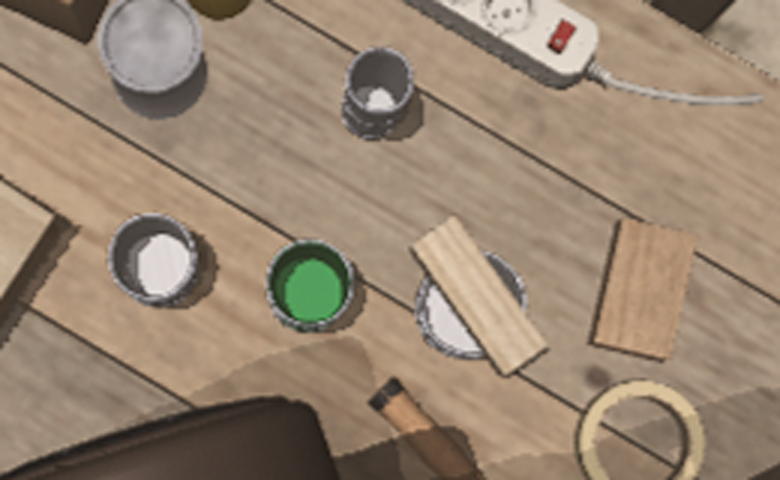

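View pics/scenec.png

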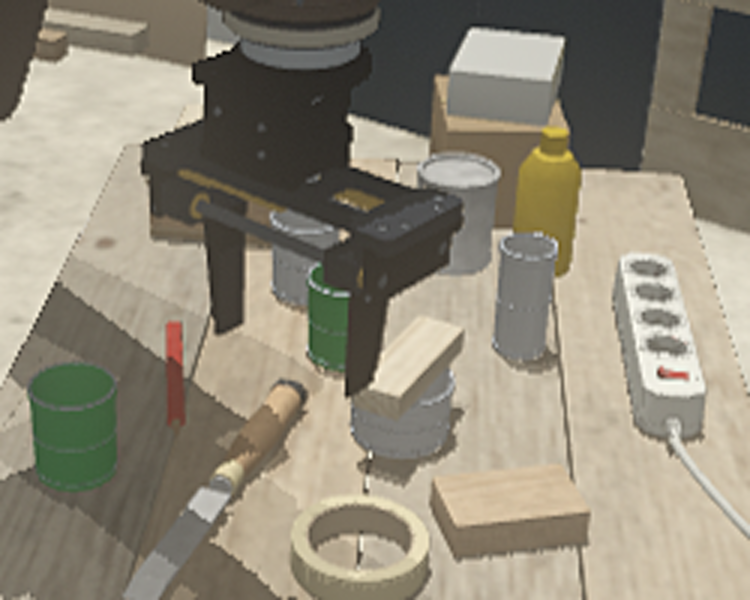

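The crops confirm it: the bare-metal middle pot (292,157 top; ~(330,195) scene, by the left finger), narrow pot (366,100), wide pot under the offcut (396,170), green ones are look-alikes, and the thick block is at (453,165). Next I measure each point.

```bash
cat > meas.py <<'E'
from h import *
def circ(P):
    A=np.c_[2*P[:,0],2*P[:,1],np.ones(len(P))];s=np.linalg.lstsq(A,(P[:,:2]**2).sum(1),rcond=None)[0]
    return s[0],s[1],np.sqrt(s[2]+s[0]**2+s[1]**2)
E
python3 - <<'E'
from meas import *
for n,boxes in (("top",{"mid":(270,135,312,180),"nar":(350,80,385,120),"wide":(372,145,425,195),"green":(325,145,362,185)}),("scene",{"nar":(390,182,420,235),"wide":(345,210,385,270),"mid":(315,175,345,215)})):
    D=np.load(f"pics/{n}0.npy");X=deproj(n,D)
    for k,(a,b,c,d) in boxes.items():
        P=X[b:d,a:c].reshape(-1,3);P=P[D[b:d,a:c].ravel()>0]
        top=np.percentile(P[:,2],99); h={"mid":75,"nar":100,"wide":50,"green":75}[k]
        print(n,k,"z pct",np.percentile(P[:,2],[1,50,90,99]).round(1))
        Q=P[abs(P[:,2]-h)<5]
        if n=="scene" : Q=Q
        print("  rim",len(Q),Q.mean(0).round(1),Q.min(0).round(1),Q.max(0).round(1),np.round(circ(Q),1))
X=deproj("top",np.load("pics/top0.npy"))
# offcut
reg=np.zeros((400,640),bool);reg[135:200,370:430]=1
m=reg&(abs(X[...,2]-72)<5); P=X[m]
def rect(P):
    r=cv2.minAreaRect(P[:,:2].astype(np.float32)); return np.round(r[0],1),np.round(r[1],1),r[2],np.median(P[:,2]).round(1)
def ax(P):
    Q=P[:,:2]-P[:,:2].mean(0);w,v=np.linalg.eigh(Q.T@Q);return np.degrees(np.arctan2(v[1,1],v[0,1]))
print("offcut",rect(P),ax(P))
cv2.imwrite("pics/moff.png",m.astype(np.uint8)*255)
reg[:]=0;reg[90:205,130:270]=1
P=X[reg&(abs(X[...,2]-63)<6)];print("lid",rect(P))
reg[:]=0;reg[135:195,430:475]=1
P=X[reg&(abs(X[...,2]-28)<6)];print("block",rect(P))
E
```

```text
top mid z pct [-4.6  2.3 63.5 77.6]
  rim 128 [ 466.9 -158.5   75.2] [ 434.9 -190.    70. ] [ 498.6 -127.    79.1] [ 466.5 -158.3   31.2]
top nar z pct [ -5.    2.4  91.9 103. ]
  rim 113 [ 588.4 -330.3  100.3] [ 563.2 -354.7   95.8] [ 612.5 -306.3  104.7] [ 587.6 -330.    23.3]
top wide z pct [-4.3  5.3 73.8 76.4]
  rim 117 [ 424.  -393.6   50.3] [ 377.3 -438.8   45.1] [ 468.  -352.8   54.5] [ 428.6 -397.4   39.2]
top green z pct [-5.   2.8 68.1 78.9]
  rim 125 [ 443.7 -276.2   75.5] [ 411.4 -307.6   70. ] [ 476.6 -242.8   79.9] [ 443.5 -275.    31.2]
scene nar z pct [-6.  25.4 88.9 99.7]
  rim 78 [ 585.6 -331.7   98. ] [ 559.  -356.9   95.1] [ 608.9 -305.7  101.1] [ 585.5 -331.    23.6]
scene wide z pct [ -3.4  32.7 238.4 276.2]
  rim 117 [ 422.  -423.6   50.4] [ 368.3 -450.5   45.1] [ 485.6 -297.5   54.9] [ 407.3 -372.2   68.3]
scene mid z pct [ -2.5  64.3 327.7 334.3]
  rim 92 [ 435.3 -222.6   73.2] [ 407.6 -304.9   70. ] [ 479.8 -134.9   77.6] [ 417.  -224.4   60.6]
offcut (array([ 430.9, -401.2]), array([119.9,  41.1]), 33.65335464477539, np.float64(72.5)) -146.33952829515255
lid (array([496.3,  43.3]), array([206.9, 155.2]), 55.360809326171875, np.float64(63.8))
block (array([ 436.1, -536.2]), array([ 61.3, 100.3]), 74.26753234863281, np.float64(28.3))
```

```bash
cat > go.py <<'E'
from h import *
import sys
def go(x,y,z,yaw):
    s=env.state();Rc=R.from_euler("xyz",s["tcp_rot"]);best=None
    for k in (yaw,yaw+180):
        Rt=R.from_euler("xyz",[-90,0,k],degrees=True)
        rv=(Rc.inv()*Rt).as_rotvec(degrees=True)
        if best is None or np.linalg.norm(rv)<np.linalg.norm(best): best=rv
    d=Rc.inv().apply(np.array([x,y,z])-s["eef_pos"])
    print("t",round(s["t"],2),"tcp",s["eef_pos"].round(1),"j",s["joints"].round(2),"F",s["ft_force"].round(1),"open",round(s["opening"],3))
    print("row",d.round(1),best.round(2),"len",np.linalg.norm(d).round(1))
if __name__=="__main__": go(*map(float,sys.argv[1:]))
E
python3 - <<'E'
from meas import *
X=deproj("scene",np.load("pics/scene0.npy"))
m=np.zeros((400,640),bool);m[210:255,345:390]=1
m&=(abs(X[...,2]-72)<4)&(np.hypot(X[...,0]-431,X[...,1]+401)<65);P=X[m]
r=cv2.minAreaRect(P[:,:2].astype(np.float32));print(m.sum(),r,np.median(P[:,2]))
# lid in scene / middle rim scene
m=(abs(X[...,2]-75)<6)&(np.hypot(X[...,0]-467,X[...,1]+158)<40);print(m.sum(),circ(X[m]))
E
python3 go.py 431 -401 120 -56.35
```

```text
445 ((429.57818603515625, -402.58782958984375), (123.04521179199219, 39.53292465209961), 34.05942916870117) 71.29893306242548
55 (np.float64(464.59433757182666), np.float64(-159.7867734502707), np.float64(31.04154938923769))
t 0.1 tcp [ 235.7 -578.6  214.1] j [-1.29  0.49  1.56  0.    1.09 -0.11] F [-1.   0.3 -0. ] open 0.997
row [-90.8  94.2 247.8] [-1.000e-02 -1.149e+01 -6.000e-02] len 280.3
```

Both views agree within 2 mm, and heights and sizes match the text. Moving above the offcut.

```bash
python3 -m crank '[[-15,10,40,0,-2,0],[-30,20,80,0,-4,0],[-45,35,125,0,-6,0],[-60,50,165,0,-8,0],[-75,65,205,0,-9.5,0]]' 1; python3 go.py 430.2 -402 90 -56.3
```

```text
t: 0.6
eef_pos: [398.3, -430.3, 148.5]
tcp_rot: [-1.571, 0.001, -1.017]
ft_force: [1.0, 0.4, 0.4]
opening: 1.001
t 0.6 tcp [ 398.3 -430.3  148.5] j [-0.94  0.51  1.73  0.    0.9   0.08] F [1.  0.4 0.4] open 1.001
row [-7.2 58.5 42. ] [-0.01 -1.96 -0.07] len 72.4
```

```bash
python3 -m crank '[[-3,20,20,0,-1,0],[-7.2,40,42,0,-2,0],[-7.2,58.5,42,0,-2,0],[-7.2,58.5,42,0,-2,0]]'; python3 go.py 430.2 -402 55 -56.3; python3 - <<'E'
from h import *
im,d=vision.read_camera("scene"); cv2.imwrite("pics/s1.png",cv2.resize(im[150:300,280:460],None,fx=4,fy=4,interpolation=cv2.INTER_CUBIC))
E
```

```text
t: 1.0
eef_pos: [429.8, -400.6, 87.8]
tcp_rot: [-1.571, 0.006, -0.981]
ft_force: [0.1, -0.4, -0.3]
opening: 1.004
t 1.0 tcp [ 429.8 -400.6   87.8] j [-0.86  0.59  1.77  0.    0.78  0.12] F [ 0.1 -0.4 -0.3] open 1.004
row [ 1.5 32.7 -0.5] [ 0.02  0.1  -0.32] len 32.8
```

View pics/s1.png

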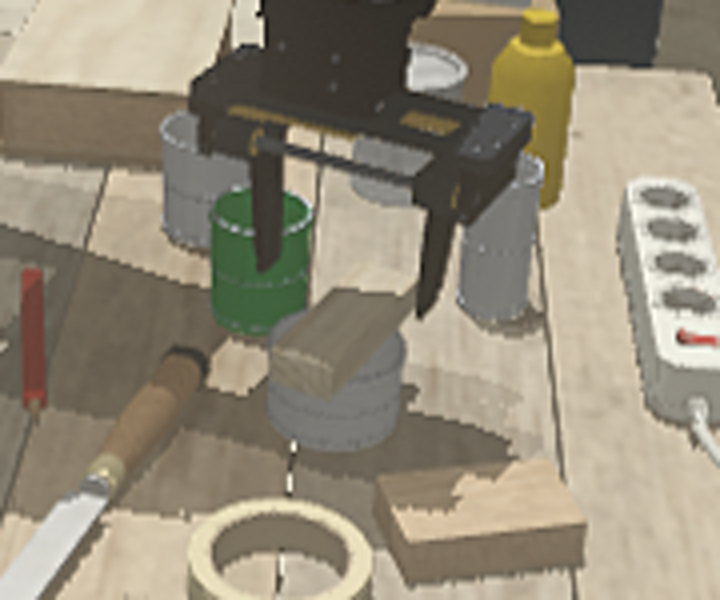

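The fingers straddle the offcut (offcut around (350,335) in the crop). Descending with the tips just above the lip, then closing.

```bash
python3 -m crank '[[1.5,11,0,0,0,0],[1.5,22,0,0,0,0],[1.5,33,0,0,0,0],[1.5,33,0,0,0,0]]'; python3 -m crank '[[0,0,0,0,0,0],[0,0,0,0,0,0],[0,0,0,0,0,0],[0,0,0,0,0,0],[0,0,0,0,0,0]]' 0.05;python3 -m crank '[[0,0,0,0,0,0],[0,0,0,0,0,0],[0,0,0,0,0,0]]'
```

```text
t: 1.45
eef_pos: [430.0, -402.4, 54.6]
tcp_rot: [-1.571, 0.006, -0.982]
ft_force: [-0.6, -0.4, 0.5]
opening: 1.004
t: 1.95
eef_pos: [430.1, -402.4, 54.9]
tcp_rot: [-1.571, 0.005, -0.982]
ft_force: [0.1, 0.2, 0.4]
opening: 0.629
t: 2.25
eef_pos: [430.1, -402.4, 54.9]
tcp_rot: [-1.571, 0.005, -0.982]
ft_force: [-0.2, 0.1, 0.6]
opening: 0.423
```

```bash
python3 -m crank '[[0,0,0,0,0,0],[0,-5,0,0,0,0],[0,-15,0,0,0,0],[0,-30,0,0,0,0],[0,-45,0,0,0,0]]';python3 -m crank '[[0,-20,0,0,0,0],[0,-40,0,0,0,0],[0,-60,0,0,0,0],[0,-60,0,0,0,0]]'; python3 go.py 496.3 43.3 160 -34.6;python3 - <<'E'
from h import *
im,d=vision.read_camera("scene"); cv2.imwrite("pics/s2.png",cv2.resize(im[150:300,280:460],None,fx=4,fy=4,interpolation=cv2.INTER_CUBIC))
E
```

```text
t: 2.75
eef_pos: [430.3, -402.6, 101.1]
tcp_rot: [-1.571, 0.005, -0.982]
ft_force: [0.1, 0.4, -0.2]
opening: 0.42
t: 3.15
eef_pos: [431.2, -403.6, 164.2]
tcp_rot: [-1.57, 0.001, -0.982]
ft_force: [0.3, -0.5, -2.1]
opening: 0.42
t 3.15 tcp [ 431.2 -403.6  164.2] j [-0.86  0.5   1.7   0.    0.94  0.12] F [ 0.3 -0.5 -2.1] open 0.42
row [-335.5    4.5  302.4] [-2.000e-02 -2.166e+01 -2.000e-02] len 451.7
```

View pics/s2.png

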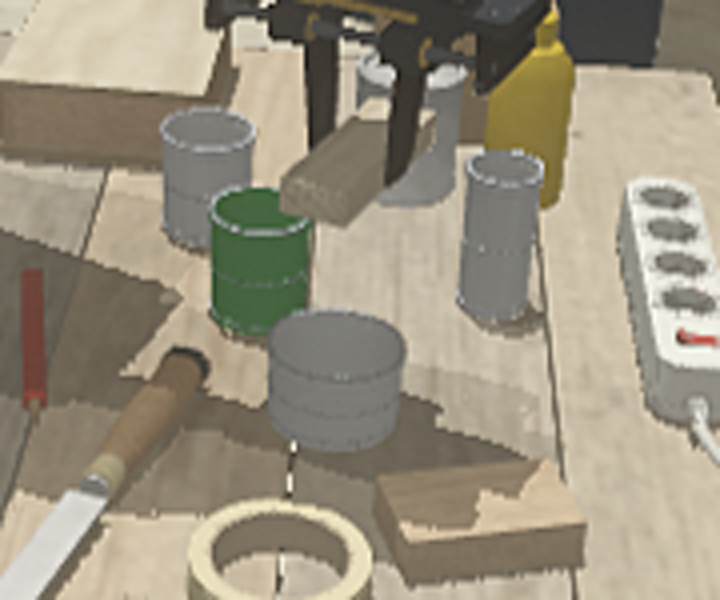

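The offcut is held level at z≈160 and the wide pot (335,380 in the crop) still stands in place. Carrying it to the lid.

```bash
python3 -m crank '[[-20,0,18,0,0,0],[-50,0,45,0,0,0],[-85,0,77,0,0,0],[-120,0,108,0,0,0],[-155,0,140,0,0,0]]';python3 -m crank '[[-35,0,31,0,0,0],[-70,0,62,0,0,0],[-105,0,94,0,0,0],[-130,0,117,0,0,0],[-150,0,135,0,0,0]]'; python3 go.py 496.3 43.3 110 -56.3
```

```text
t: 3.7
eef_pos: [460.6, -194.7, 162.1]
tcp_rot: [-1.571, 0.004, -0.983]
ft_force: [1.3, -0.2, -1.1]
opening: 0.421
t: 4.2
eef_pos: [489.2, 7.2, 161.9]
tcp_rot: [-1.572, 0.005, -0.981]
ft_force: [0.2, -0.1, -0.6]
opening: 0.417
t 4.2 tcp [489.2   7.2 161.9] j [-0.12  0.37  1.94  0.    0.83  0.86] F [ 0.2 -0.1 -0.6] open 0.417
row [-25.8  52.   26. ] [ 0.08  0.08 -0.27] len 63.6
```

```bash
python3 -m crank '[[-10,10,10,0,0,0],[-20,25,20,0,0,0],[-26,40,26,0,0,0],[-26,52,26,0,0,0],[-26,52,26,0,0,0]]'; python3 -m crank '[[0,10,0,0,0,0],[0,20,0,0,0,0],[0,30,0,0,0,0],[0,34,0,0,0,0],[0,36,0,0,0,0]]'; python3 go.py 496.3 43.3 69 -56.3;python3 - <<'E'
from h import *
im,d=vision.read_camera("scene"); cv2.imwrite("pics/s3.png",cv2.resize(im[120:240,220:400],None,fx=4,fy=4,interpolation=cv2.INTER_CUBIC))
E
```

```text
t: 4.7
eef_pos: [495.1, 43.4, 108.2]
tcp_rot: [-1.575, 0.007, -0.981]
ft_force: [-0.4, -0.1, -0.8]
opening: 0.418
t: 5.2
eef_pos: [494.7, 43.3, 71.7]
tcp_rot: [-1.576, 0.007, -0.981]
ft_force: [0.1, 0.1, -1.1]
opening: 0.415
t 5.2 tcp [494.7  43.3  71.7] j [-0.05  0.52  2.01  0.    0.62  0.93] F [ 0.1  0.1 -1.1] open 0.415
row [0.9 2.6 1.3] [ 0.28  0.08 -0.41] len 3.1
```

View pics/s3.png

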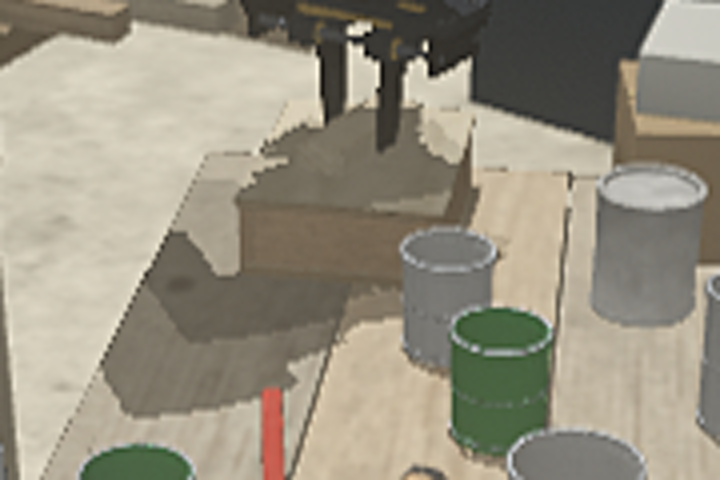

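The gripper and offcut are over the lid, in shadow at (365,135) in the crop. Feeling down gently.

```bash
python3 -m crank '[[0,1,0,0,0,0],[0,2,0,0,0,0],[0,2,0,0,0,0]]'; python3 -m crank '[[0,1,0,0,0,0],[0,2,0,0,0,0],[0,2,0,0,0,0]]'
```

```text
t: 5.55
eef_pos: [494.8, 43.4, 69.8]
tcp_rot: [-1.575, 0.007, -0.981]
ft_force: [0.9, -1.8, -1.0]
opening: 0.421
t: 5.85
eef_pos: [494.9, 43.4, 68.1]
tcp_rot: [-1.575, 0.007, -0.981]
ft_force: [-0.9, -0.2, 3.1]
opening: 0.415
```

Contact at 68 mm, as expected (3 N up). Releasing and retracting.

```bash
python3 -m crank '[[0,0,0,0,0,0],[0,0,0,0,0,0],[0,0,0,0,0,0],[0,0,0,0,0,0],[0,0,0,0,0,0]]' 0.75; python3 -m crank '[[0,-15,0,0,0,0],[0,-40,0,0,0,0],[0,-70,0,0,0,0],[0,-100,0,0,0,0],[0,-120,0,0,0,0]]' 1; python3 - <<'E'
from meas import *
for n in("scene","top"):
    im,d=vision.read_camera(n); cv2.imwrite(f"pics/{n}4.png",im); np.save(f"pics/{n}4.npy",d)
E
python3 go.py 466.5 -158 130 -56
```

```text
t: 6.35
eef_pos: [494.9, 43.4, 68.1]
tcp_rot: [-1.575, 0.007, -0.981]
ft_force: [0.2, -0.6, 1.0]
opening: 0.736
t: 6.85
eef_pos: [496.0, 43.0, 190.0]
tcp_rot: [-1.574, 0.006, -0.981]
ft_force: [-0.3, 0.7, -0.3]
opening: 0.997
t 6.95 tcp [496.7  43.  190.4] j [-0.05  0.34  1.89  0.    0.91  0.93] F [ 0.2  1.  -0.4] open 0.999
row [ 150.5   59.9 -136.9] [ 0.03 -0.2  -0.23] len 212.1
```

View pics/top4.png

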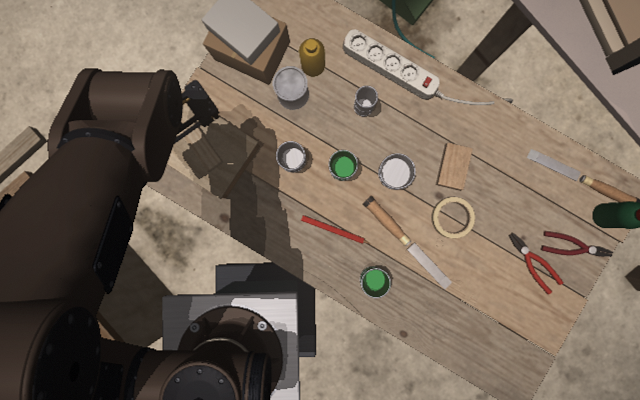

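View pics/scene4.png

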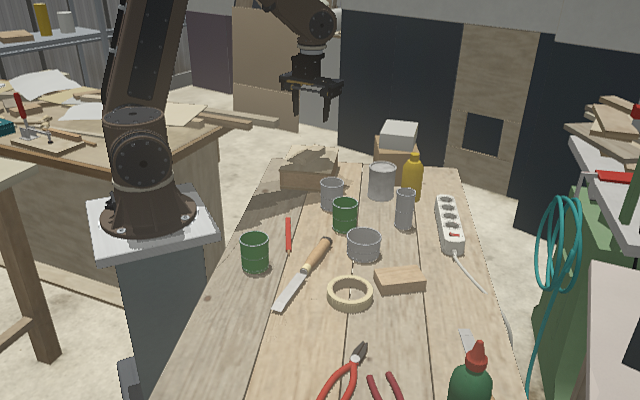

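The offcut lies on the lid (top (200,158); scene (310,155)). The pots are unoccluded in both views, so I remeasure all three rims.

```bash
python3 - <<'E'
from meas import *
for n in ("top","scene"):
    X=deproj(n,np.load(f"pics/{n}4.npy"))
    for k,c,h,r in (("mid",(466,-158.5),75,33),("nar",(587,-330),100,25),("wide",(428.6,-399),50,41),("green",(443.5,-275),75,33)):
        m=(abs(X[...,2]-h)<6)&(np.hypot(X[...,0]-c[0],X[...,1]-c[1])<r+5);Q=X[m]
        Q=Q[Q[:,2]>h-3] 
        a=circ(Q);rr=np.hypot(Q[:,0]-a[0],Q[:,1]-a[1])
        print(n,k,m.sum(),len(Q),np.round(a,1),"z",np.percentile(Q[:,2],[10,50,90]).round(1),"box",((Q.min(0)+Q.max(0))/2).round(1),(Q.max(0)-Q.min(0)).round(1))
    m=(abs(X[...,2]-85)<6)&(np.hypot(X[...,0]-495,X[...,1]-43)<80);Q=X[m];print("offcut",m.sum(),Q.mean(0).round(1),cv2.minAreaRect(Q[:,:2].astype(np.float32)))
# ray-only: ellipse of floor/rim triangulation via silver masks skipped; block
X=deproj("top",np.load("pics/top4.npy"))
E
```

```text
top mid 140 122 [ 466.4 -158.3   31.3] z [73.5 75.6 78.3] box [ 466.7 -158.5   76.5] [63.7 63.3  8.6]
top nar 122 99 [ 587.7 -330.    23.3] z [ 98.2 100.8 103.2] box [ 588.2 -330.6  101.5] [49.5 48.7  8.9]
top wide 189 168 [ 426.9 -398.5   39.2] z [48.5 50.8 53.4] box [ 427.1 -398.4   51.4] [80.3 80.4  8.5]
top green 143 125 [ 443.5 -275.1   31.2] z [73.3 75.7 78. ] box [ 444.  -275.3   76.1] [65.5 65.1  7.9]
offcut 788 [486.3  37.2  85.6] ((490.775390625, 40.45521545410156), (108.17353820800781, 40.569236755371094), 33.749324798583984)
scene mid 106 66 [ 464.4 -158.7   31.6] z [72.7 73.9 75.1] box [ 463.6 -158.1   74.1] [66.  68.5  4.1]
scene nar 98 54 [ 585.2 -331.4   23.3] z [ 97.3  98.9 100.4] box [ 586.2 -331.3   99.3] [50.  52.7  4.6]
scene wide 192 120 [ 424.6 -400.3   39.5] z [47.6 48.9 50.8] box [ 423.8 -400.9   49.7] [81.2 83.2  5.3]
scene green 132 79 [ 440.8 -276.4   31.4] z [72.3 73.7 76. ] box [ 440.9 -276.3   74.9] [65.5 65.5  5.8]
offcut 237 [490.5  38.3  84. ] ((494.40313720703125, 42.60285186767578), (125.6705093383789, 44.1911735534668), 34.400020599365234)
```

Two views agree to ~2 mm, and radii and heights fit. Using means: middle (465.5,-158.5), wide (425.8,-399.4), narrow (586.5,-330.7).

```bash
python3 -m crank '[[20,5,-18,0,0,0],[55,15,-50,0,0,0],[90,30,-82,0,0,0],[120,45,-110,0,0,0],[142,60,-130,0,0,0]]'; python3 -m crank '[[0,5,0,0,0,0],[0,5,0,0,0,0]]'; python3 go.py 465.5 -158.5 51 -56.2
```

```text
t: 7.45
eef_pos: [466.5, -149.1, 128.3]
tcp_rot: [-1.572, 0.005, -0.982]
ft_force: [0.6, 1.1, 0.2]
opening: 0.998
t: 7.65
eef_pos: [465.5, -149.3, 121.7]
tcp_rot: [-1.573, 0.007, -0.984]
ft_force: [0.3, 0.5, 0.4]
opening: 1.001
t 7.65 tcp [ 465.5 -149.3  121.7] j [-0.45  0.43  1.98  0.    0.73  0.54] F [0.3 0.5 0.4] open 1.001
row [ 8.2 70.7 -4.9] [ 0.15 -0.17 -0.43] len 71.3
```

```bash
python3 -m crank '[[8,15,-5,0,0,-0.4],[8,30,-5,0,0,-0.4],[8,45,-5,0,0,-0.4],[8,58,-5,0,0,-0.4],[8,70,-5,0,0,-0.4]]'; python3 -m crank '[[0,0,0,0,0,0],[0,0,0,0,0,0]]'; python3 go.py 465.5 -158.5 51 -56.2;python3 - <<'E'
from h import *
im,d=vision.read_camera("scene"); cv2.imwrite("pics/s5.png",cv2.resize(im[130:250,270:450],None,fx=4,fy=4,interpolation=cv2.INTER_CUBIC))
E
```

```text
t: 8.15
eef_pos: [465.6, -157.2, 51.2]
tcp_rot: [-1.573, 0.0, -0.982]
ft_force: [-0.1, -0.6, -0.4]
opening: 1.0
t: 8.35
eef_pos: [465.7, -156.6, 51.3]
tcp_rot: [-1.574, 0.001, -0.982]
ft_force: [0.5, 0.4, 0.7]
opening: 0.999
t 8.35 tcp [ 465.7 -156.6   51.3] j [-0.46  0.55  2.04 -0.    0.55  0.53] F [0.5 0.4 0.7] open 0.999
row [ 1.4  0.3 -1.2] [ 0.15 -0.04 -0.04] len 1.9
```

View pics/s5.png

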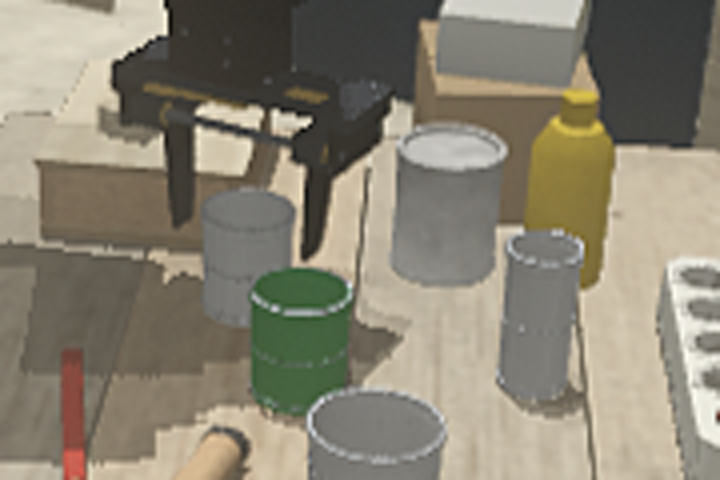

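The fingers straddle the middle pot (crop (248,255)). Closing.

```bash
python3 -m crank '[[1.4,0,-1.2,0,0,0],[1.4,0,-1.2,0,0,0],[1.4,0,-1.2,0,0,0],[1.4,0,-1.2,0,0,0],[1.4,0,-1.2,0,0,0]]' 0.3;python3 -m crank '[[0,0,0,0,0,0],[0,0,0,0,0,0],[0,0,0,0,0,0]]'; python3 -m crank '[[0,-2,0,0,0,0],[0,-6,0,0,0,0],[0,-10,0,0,0,0],[0,-10,0,0,0,0]]'
```

```text
t: 8.9
eef_pos: [465.8, -158.8, 51.8]
tcp_rot: [-1.573, -0.0, -0.982]
ft_force: [-0.5, -0.3, 1.6]
opening: 0.676
t: 9.2
eef_pos: [465.8, -158.8, 51.8]
tcp_rot: [-1.573, -0.0, -0.982]
ft_force: [0.1, -1.5, 1.2]
opening: 0.679
t: 9.6
eef_pos: [466.0, -158.9, 62.4]
tcp_rot: [-1.573, -0.001, -0.982]
ft_force: [-0.1, 0.4, -1.5]
opening: 0.678
```

```bash
python3 -m crank '[[0,-15,0,0,0,0],[0,-35,0,0,0,0],[0,-60,0,0,0,0],[0,-80,0,0,0,0],[0,-90,0,0,0,0]]';  python3 go.py 425.8 -399.4 145 -56.2;python3 - <<'E'
from h import *
im,d=vision.read_camera("scene"); cv2.imwrite("pics/s6.png",cv2.resize(im[100:250,270:450],None,fx=4,fy=4,interpolation=cv2.INTER_CUBIC))
E
```

```text
t: 10.1
eef_pos: [466.4, -158.9, 153.9]
tcp_rot: [-1.571, -0.003, -0.982]
ft_force: [-0.7, -0.4, -1.1]
opening: 0.682
t 10.1 tcp [ 466.4 -158.9  153.9] j [-0.46  0.38  1.95 -0.    0.81  0.52] F [-0.7 -0.4 -1.1] open 0.682
row [ 177.4    9.5 -167.4] [ 0.04 -0.05  0.16] len 244.1
```

View pics/s6.png

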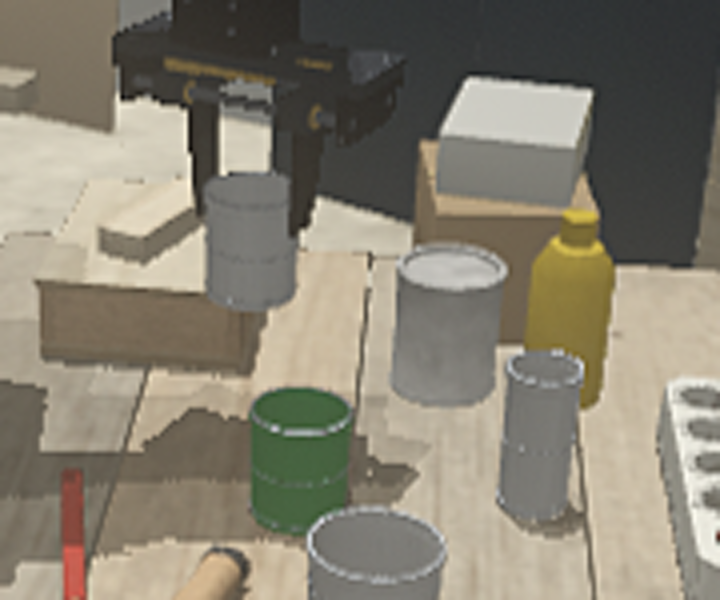

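The pot hangs held by its lip at crop (250,240), bottom about 100 mm up. Moving over the wide pot.

```bash
python3 -m crank '[[15,0,-14,0,0,0],[40,0,-38,0,0,0],[70,0,-66,0,0,0],[100,0,-94,0,0,0],[130,0,-122,0,0,0]]';python3 -m crank '[[20,0,-19,0,0,0],[30,0,-29,0,0,0],[35,0,-34,0,0,0],[35,0,-34,0,0,0]]';  python3 go.py 425.8 -399.4 125 -56.2
```

```text
t: 10.65
eef_pos: [436.7, -336.2, 154.0]
tcp_rot: [-1.571, -0.002, -0.982]
ft_force: [1.6, 0.2, -2.1]
opening: 0.68
t: 11.05
eef_pos: [427.8, -384.0, 153.6]
tcp_rot: [-1.571, -0.001, -0.982]
ft_force: [0.7, 0.3, -3.4]
opening: 0.678
t 11.05 tcp [ 427.8 -384.   153.6] j [-0.85  0.49  1.75 -0.    0.9   0.14] F [ 0.7  0.3 -3.4] open 0.678
row [ 11.7  28.6 -10.2] [ 0.03 -0.07  0.09] len 32.5
```

```bash
python3 -m crank '[[6,8,-5,0,0,0],[12,18,-10,0,0,0],[12,28,-10,0,0,0],[12,28,-10,0,0,0]]';  python3 go.py 425.8 -399.4 125 -56.2; python3 - <<'E'
from meas import *
for n in("scene","top"):
    im,d=vision.read_camera(n); cv2.imwrite(f"pics/{n}7.png",im); np.save(f"pics/{n}7.npy",d)
im=cv2.imread("pics/scene7.png");cv2.imwrite("pics/s7.png",cv2.resize(im[150:290,300:440],None,fx=4,fy=4,interpolation=cv2.INTER_CUBIC))
X=deproj("scene",np.load("pics/scene7.npy"))
# body side points of held pot, slices
for z0 in (80,88,96,104,112,120):
    m=(abs(X[...,2]-z0)<4)&(np.hypot(X[...,0]-426,X[...,1]+399)<42);Q=X[m]
    if len(Q)>8: print(z0,len(Q),np.round(circ(Q),1))
E
```

```text
t: 11.45
eef_pos: [425.6, -398.7, 123.6]
tcp_rot: [-1.572, 0.002, -0.982]
ft_force: [0.4, 0.7, -2.0]
opening: 0.675
t 11.45 tcp [ 425.6 -398.7  123.6] j [-0.87  0.54  1.76 -0.    0.85  0.12] F [ 0.4  0.7 -2. ] open 0.675
row [ 0.6 -1.4 -0.2] [ 0.04 -0.06 -0.09] len 1.5
80 81 [ 424.2 -398.1   29.9]
88 85 [ 424.1 -398.6   29.5]
96 88 [ 423.7 -398.9   29.3]
104 71 [ 423.6 -398.3   29.6]
112 94 [ 424.  -398.6   30.1]
120 119 [ 423.8 -398.9   29.6]
```

View pics/s7.png

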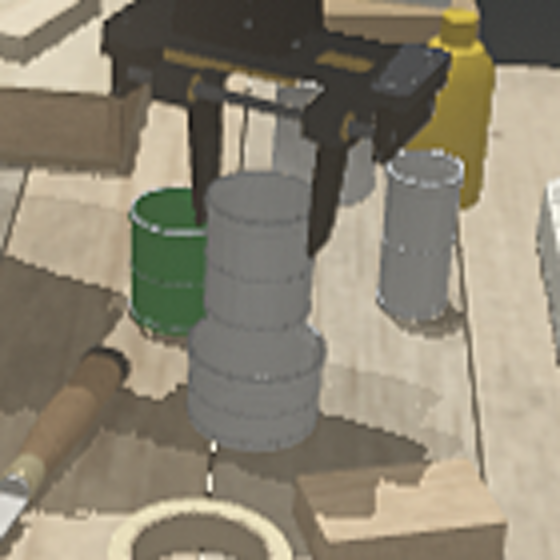

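View pics/top7.png

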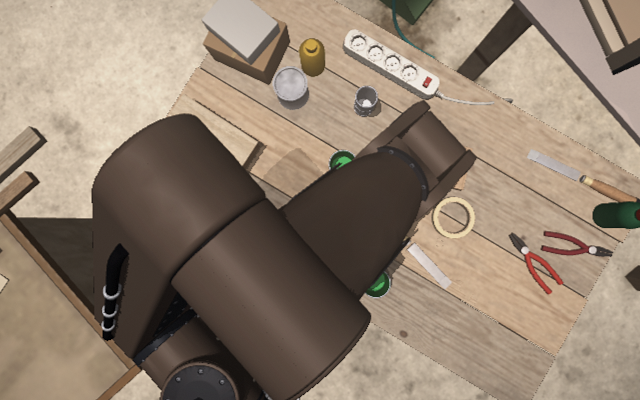

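In the scene view (one camera, so bias cancels), the held pot's axis is (424.0,-398.6), vertical, against the wide pot at (424.6,-400.3). I shift 1.7 mm and lower.

```bash
python3 -m crank '[[1.7,8,-0.4,0,0,0],[1.7,20,-0.4,0,0,0],[1.7,32,-0.4,0,0,0],[1.7,44,-0.4,0,0,0],[1.7,50,-0.4,0,0,0]]'; python3 -m crank '[[0,4,0,0,0,0],[0,8,0,0,0,0],[0,11,0,0,0,0],[0,11,0,0,0,0]]'; python3 go.py 426.4 -400.4 55.8 -56.2
```

```text
t: 12.05
eef_pos: [426.3, -400.4, 73.4]
tcp_rot: [-1.572, 0.001, -0.982]
ft_force: [0.3, 0.2, -1.1]
opening: 0.678
t: 12.45
eef_pos: [426.3, -400.3, 62.2]
tcp_rot: [-1.572, 0.002, -0.982]
ft_force: [0.2, -0.3, -1.9]
opening: 0.679
t 12.45 tcp [ 426.3 -400.3   62.2] j [-0.87  0.63  1.8  -0.    0.72  0.12] F [ 0.2 -0.3 -1.9] open 0.679
row [0.1 6.4 0.1] [ 0.04 -0.05 -0.09] len 6.4
```

```bash
python3 -m crank '[[0,1.5,0,0,0,0],[0,3,0,0,0,0],[0,4.5,0,0,0,0],[0,4.5,0,0,0,0]]'; python3 -m crank '[[0,1,0,0,0,0],[0,2,0,0,0,0],[0,2,0,0,0,0]]'
```

```text
t: 12.85
eef_pos: [426.2, -400.3, 57.6]
tcp_rot: [-1.572, 0.002, -0.982]
ft_force: [-0.4, 0.6, -2.5]
opening: 0.682
t: 13.15
eef_pos: [426.3, -400.3, 55.8]
tcp_rot: [-1.572, 0.002, -0.982]
ft_force: [0.3, 0.6, 0.8]
opening: 0.681
```

```bash
python3 -m crank '[[0,0.5,0,0,0,0],[0,0.5,0,0,0,0],[0,0.5,0,0,0,0],[0,0.5,0,0,0,0],[0,0.5,0,0,0,0]]' 1; python3 -m crank '[[0,-15,0,0,0,0],[0,-40,0,0,0,0],[0,-70,0,0,0,0],[0,-100,0,0,0,0],[0,-120,0,0,0,0]]' ; python3 go.py 586.5 -330.7 170 -56.2;  python3 - <<'E'
from meas import *
n="scene"
im,d=vision.read_camera(n); cv2.imwrite("pics/s8.png",cv2.resize(im[150:290,300:440],None,fx=4,fy=4,interpolation=cv2.INTER_CUBIC))
X=deproj(n,d)
for k,c,h,r in (("mid",(424.5,-400),79,33),("nar",(586,-331),100,25),("wide",(424.6,-400),50,41)):
    m=(abs(X[...,2]-h)<6)&(np.hypot(X[...,0]-c[0],X[...,1]-c[1])<r+5);Q=X[m];Q=Q[Q[:,2]>h-3]
    print(k,len(Q),np.round(circ(Q),1),np.percentile(Q[:,2],[10,50,90]).round(1))
E
```

```text
t: 13.65
eef_pos: [426.3, -400.3, 55.3]
tcp_rot: [-1.572, 0.002, -0.982]
ft_force: [0.3, -0.3, -0.1]
opening: 0.989
t: 14.15
eef_pos: [426.7, -400.7, 177.4]
tcp_rot: [-1.571, -0.0, -0.982]
ft_force: [-0.1, -0.1, -0.7]
opening: 1.001
t 14.15 tcp [ 426.7 -400.7  177.4] j [-0.87  0.47  1.7  -0.    0.96  0.12] F [-0.1 -0.1 -0.7] open 1.001
row [ 30.5   7.3 171.8] [ 0.03 -0.05  0.02] len 174.6
mid 94 [ 425.1 -400.3   31.3] [76.5 78.1 79.6]
nar 50 [ 584.9 -332.    23.6] [ 97.6  98.9 100.6]
wide 218 [ 423.4 -402.    33.1] [47.6 50.5 54.2]
```

View pics/s8.png

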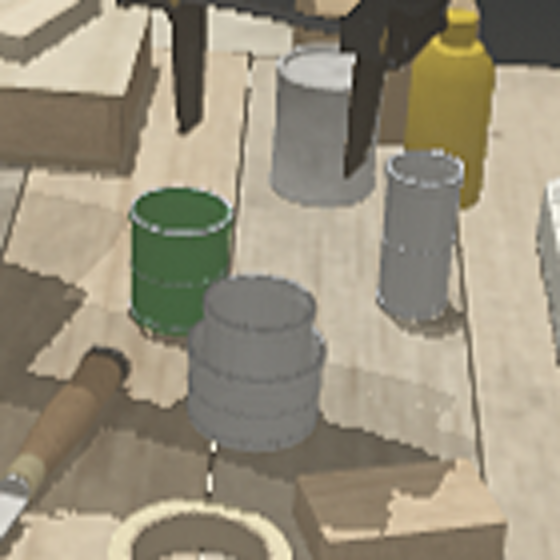

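The middle pot stands nested (crop (258,330)), lip at 78 mm = wide lip +29. Now the narrow pot.

```bash
python3 -m crank '[[4,1,20,0,0,0],[12,3,55,0,0,0],[20,5,95,0,0,0],[26,7,135,0,0,0],[30,15,160,0,0,0]]'; python3 -m crank '[[0,15,10,0,0,0],[0,30,12,0,0,0],[0,30,12,0,0,0]]'; python3 go.py 586.5 -330.7 76 -56.2
```

```text
t: 14.7
eef_pos: [579.4, -336.3, 165.1]
tcp_rot: [-1.57, -0.005, -0.981]
ft_force: [-0.3, -0.5, 0.3]
opening: 0.997
t: 15.0
eef_pos: [587.8, -329.2, 131.9]
tcp_rot: [-1.572, -0.0, -0.981]
ft_force: [-0.6, -0.2, 0.2]
opening: 1.001
t 15.0 tcp [ 587.8 -329.2  131.9] j [-0.61  0.64  1.51 -0.    0.99  0.37] F [-0.6 -0.2  0.2] open 1.001
row [ 0.5 55.9 -1.8] [0.08 0.01 0.03] len 56.0
```

```bash
python3 -m crank '[[0.5,12,-1.8,0,0,0],[0.5,26,-1.8,0,0,0],[0.5,40,-1.8,0,0,0],[0.5,51,-1.8,0,0,0],[0.5,56,-1.8,0,0,0]]'; python3 -m crank '[[0,0,0,0,0,0],[0,0,0,0,0,0]]'; python3 go.py 586.5 -330.7 76 -56.2;python3 - <<'E'
from h import *
im,d=vision.read_camera("scene"); cv2.imwrite("pics/s9.png",cv2.resize(im[130:270,330:470],None,fx=4,fy=4,interpolation=cv2.INTER_CUBIC))
E
```

```text
t: 15.5
eef_pos: [586.0, -330.6, 74.4]
tcp_rot: [-1.573, 0.001, -0.981]
ft_force: [-0.2, 0.1, 0.4]
opening: 1.0
t: 15.7
eef_pos: [586.1, -330.7, 74.4]
tcp_rot: [-1.573, 0.001, -0.981]
ft_force: [-0.1, 0.5, 0.2]
opening: 0.998
t 15.7 tcp [ 586.1 -330.7   74.4] j [-0.61  0.71  1.56 -0.    0.88  0.37] F [-0.1  0.5  0.2] open 0.998
row [ 0.3 -1.6  0.3] [ 0.12  0.   -0.06] len 1.7
```

View pics/s9.png

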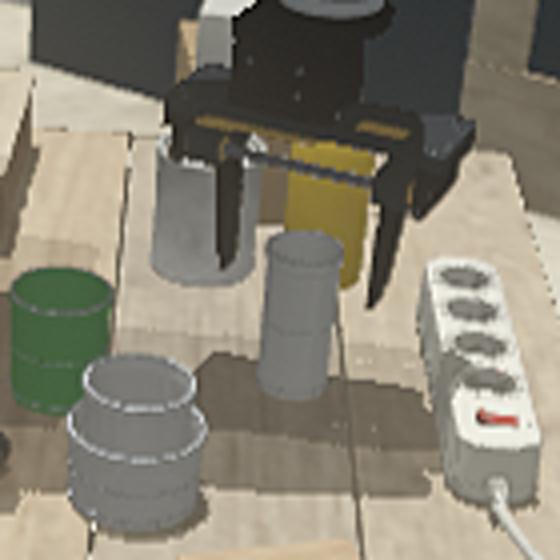

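The narrow pot (crop (300,315)) is centred between the fingers. Closing and lifting; its foot must clear the middle lip (79 mm).

```bash
python3 -m crank '[[0.3,-1.6,0.3,0,0,0],[0.3,-1.6,0.3,0,0,0],[0.3,-1.6,0.3,0,0,0],[0.3,-1.6,0.3,0,0,0],[0.3,-1.6,0.3,0,0,0]]' 0.2;python3 -m crank '[[0,0,0,0,0,0],[0,0,0,0,0,0],[0,0,0,0,0,0],[0,0,0,0,0,0]]'; python3 -m crank '[[0,-2,0,0,0,0],[0,-6,0,0,0,0],[0,-10,0,0,0,0],[0,-10,0,0,0,0]]'
```

```text
t: 16.25
eef_pos: [586.6, -330.8, 76.4]
tcp_rot: [-1.573, 0.0, -0.981]
ft_force: [0.6, 0.1, -0.2]
opening: 0.635
t: 16.65
eef_pos: [586.6, -330.8, 76.4]
tcp_rot: [-1.573, 0.0, -0.981]
ft_force: [0.9, -0.2, 0.7]
opening: 0.515
t: 17.05
eef_pos: [586.9, -331.0, 87.2]
tcp_rot: [-1.572, -0.001, -0.981]
ft_force: [0.1, -0.4, -1.8]
opening: 0.518
```

```bash
python3 -m crank '[[0,-15,0,0,0,0],[0,-35,0,0,0,0],[0,-60,0,0,0,0],[0,-80,0,0,0,0],[0,-92,0,0,0,0]]';python3 -m crank '[[0,0,0,0,0,0],[0,0,0,0,0,0]]';  python3 go.py 426.3 -400.4 190 -56.2
```

```text
t: 17.55
eef_pos: [587.4, -331.1, 182.0]
tcp_rot: [-1.571, -0.003, -0.981]
ft_force: [-0.0, -0.3, -1.1]
opening: 0.518
t: 17.75
eef_pos: [587.3, -331.0, 182.1]
tcp_rot: [-1.571, -0.003, -0.981]
ft_force: [0.5, -0.2, -1.4]
opening: 0.52
t 17.75 tcp [ 587.3 -331.   182.1] j [-0.61  0.59  1.47 -0.    1.08  0.37] F [ 0.5 -0.2 -1.4] open 0.52
row [ -31.9   -8.  -172.4] [0.02 0.   0.19] len 175.5
```

```bash
python3 -m crank '[[-3,0,-15,0,0,0],[-9,0,-45,0,0,0],[-15,0,-80,0,0,0],[-21,0,-115,0,0,0],[-27,0,-145,0,0,0]]';python3 -m crank '[[-3,0,-15,0,0,0],[-4,0,-20,0,0,0],[-4,0,-20,0,0,0]]';  python3 go.py 426.3 -400.4 170 -56.2
```

```text
t: 18.25
eef_pos: [449.2, -389.7, 181.0]
tcp_rot: [-1.572, -0.002, -0.981]
ft_force: [-0.1, 0.0, -1.0]
opening: 0.516
t: 18.55
eef_pos: [430.1, -397.6, 180.8]
tcp_rot: [-1.572, -0.001, -0.982]
ft_force: [0.1, -0.3, -2.1]
opening: 0.519
t 18.55 tcp [ 430.1 -397.6  180.8] j [-0.86  0.47  1.7  -0.    0.97  0.12] F [ 0.1 -0.3 -2.1] open 0.519
row [ 0.2 10.8 -4.7] [ 0.04 -0.08  0.07] len 11.8
```

```bash
python3 -m crank '[[0,4,-3,0,0,0],[0,10,-4.7,0,0,0],[0,12,-4.7,0,0,0],[0,12,-4.7,0,0,0]]'; python3 go.py 426.3 -400.4 170 -56.2;  python3 - <<'E'
from meas import *
n="scene"
im,d=vision.read_camera(n); cv2.imwrite("pics/s10.png",cv2.resize(im[130:290,300:440],None,fx=4,fy=3.75,interpolation=cv2.INTER_CUBIC))
X=deproj(n,d)
for z0 in (104,112,120,130,140,150,160,170):
    m=(abs(X[...,2]-z0)<4)&(np.hypot(X[...,0]-425,X[...,1]+400)<34);Q=X[m]
    if len(Q)>8: print(z0,len(Q),np.round(circ(Q),1))
m=(abs(X[...,2]-79)<6)&(np.hypot(X[...,0]-425,X[...,1]+400)<38);Q=X[m];Q=Q[Q[:,2]>76]
print(len(Q),np.round(circ(Q),1))
E
```

```text
t: 18.95
eef_pos: [426.4, -399.8, 168.1]
tcp_rot: [-1.572, -0.0, -0.982]
ft_force: [0.1, -0.0, -0.4]
opening: 0.516
t 18.95 tcp [ 426.4 -399.8  168.1] j [-0.87  0.48  1.71 -0.    0.94  0.12] F [ 0.1 -0.  -0.4] open 0.516
row [ 0.4 -1.9 -0.4] [ 0.05 -0.04  0.  ] len 2.0
104 65 [ 425.3 -400.7   20.7]
112 61 [ 425.6 -399.8   21.4]
120 62 [ 425.  -399.9   21.3]
130 68 [ 425.6 -400.1   21.6]
140 65 [ 425.9 -399.1   22.1]
150 66 [ 425.2 -400.1   21.3]
160 65 [ 425.2 -400.4   21.1]
170 100 [ 426.8 -399.3   24.5]
71 [ 424.3 -400.7   31.2]
```

View pics/s10.png

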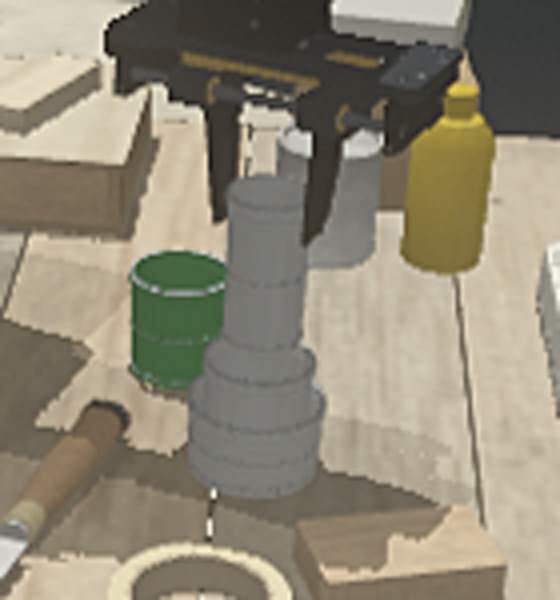

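The held narrow pot's axis is (425.4,-400.1), vertical, against the middle lip at (424.7,-400.5): aligned within 1 mm. Lowering; contact is expected at TCP z≈84.

```bash
python3 -m crank '[[0,8,-0.5,0,0,0],[0,20,-0.5,0,0,0],[0,32,-0.5,0,0,0],[0,44,-0.5,0,0,0],[0,54,-0.5,0,0,0]]'; python3 -m crank '[[0,8,0,0,0,0],[0,16,0,0,0,0],[0,21,0,0,0,0],[0,21,0,0,0,0]]'; python3 go.py 426 -400.2 84.4 -56.2
```

```text
t: 19.5
eef_pos: [425.8, -400.1, 112.9]
tcp_rot: [-1.572, 0.0, -0.982]
ft_force: [-0.6, -0.3, -1.6]
opening: 0.52
t: 19.9
eef_pos: [425.7, -399.9, 91.3]
tcp_rot: [-1.572, 0.001, -0.982]
ft_force: [-0.3, 0.1, -0.6]
opening: 0.517
t 19.9 tcp [ 425.7 -399.9   91.3] j [-0.87  0.58  1.78 -0.    0.78  0.12] F [-0.3  0.1 -0.6] open 0.517
row [0.4 6.9 0.1] [ 0.06 -0.05 -0.08] len 6.9
```

```bash
python3 -m crank '[[0,1.5,0,0,0,0],[0,3,0,0,0,0],[0,4.5,0,0,0,0],[0,4.5,0,0,0,0]]'; python3 -m crank '[[0,1,0,0,0,0],[0,2.3,0,0,0,0],[0,2.3,0,0,0,0]]'
```

```text
t: 20.3
eef_pos: [425.6, -399.9, 86.8]
tcp_rot: [-1.572, 0.001, -0.982]
ft_force: [-0.4, -0.4, -1.1]
opening: 0.514
t: 20.6
eef_pos: [425.6, -399.9, 84.4]
tcp_rot: [-1.572, 0.001, -0.982]
ft_force: [-0.2, 1.0, -0.7]
opening: 0.519
```

```bash
python3 -m crank '[[0,0.5,0,0,0,0],[0,1,0,0,0,0],[0,1,0,0,0,0]]'
```

```text
t: 20.9
eef_pos: [425.8, -400.1, 84.3]
tcp_rot: [-1.572, 0.001, -0.982]
ft_force: [-1.3, 1.0, 9.1]
opening: 0.513
```

Firm contact (9 N) on the floor. Releasing and backing off.

```bash
python3 -m crank '[[0,-0.5,0,0,0,0],[0,-0.5,0,0,0,0],[0,-0.5,0,0,0,0],[0,-0.5,0,0,0,0],[0,-0.5,0,0,0,0]]' 1; python3 -m crank '[[0,-8,0,0,0,0],[0,-30,0,0,0,0],[0,-60,0,0,0,0],[0,-90,0,0,0,0],[0,-110,0,0,0,0]]' ; python3 -m crank '[[30,0,-40,0,0,0],[60,0,-80,0,0,0],[90,0,-120,0,0,0],[110,0,-150,0,0,0],[120,0,-160,0,0,0]]';python3 -m crank '[[0,0,0,0,0,0],[0,0,0,0,0,0],[0,0,0,0,0,0]]'; python3 - <<'E'
from meas import *
for n in("scene","top"):
    im,d=vision.read_camera(n); cv2.imwrite(f"pics/{n}11.png",im); np.save(f"pics/{n}11.npy",d)
    X=deproj(n,d)
    for k,h,r,ri in (("nar",108,25,0),("mid",79,33,27),("wide",50,41,36)):
        rr=np.hypot(X[...,0]-425.5,X[...,1]+400)
        m=(abs(X[...,2]-h)<4)&(rr<r+4)&(rr>ri);Q=X[m]
        if len(Q)>8: print(n,k,len(Q),np.round(circ(Q),1),np.median(Q[:,2]).round(1))
    m=(abs(X[...,2]-85)<7)&(np.hypot(X[...,0]-495,X[...,1]-43)<70);Q=X[m]
    A=np.linalg.lstsq(np.c_[Q[:,:2],np.ones(len(Q))],Q[:,2],rcond=None)[0]
    print("offcut",len(Q),cv2.minAreaRect(Q[:,:2].astype(np.float32)),np.median(Q[:,2]),"slope",A[:2].round(3))
print(env.state()["qvel"].round(3))
E
```

```text
t: 21.4
eef_pos: [425.8, -400.0, 84.6]
tcp_rot: [-1.572, 0.001, -0.982]
ft_force: [0.2, -0.1, 0.1]
opening: 0.881
t: 21.9
eef_pos: [426.1, -400.3, 197.3]
tcp_rot: [-1.571, -0.002, -0.982]
ft_force: [-0.2, -0.3, 0.2]
opening: 0.996
t: 22.4
eef_pos: [357.8, -591.7, 197.7]
tcp_rot: [-1.572, -0.002, -0.984]
ft_force: [0.2, 0.4, -0.4]
opening: 1.004
t: 22.7
eef_pos: [358.6, -590.4, 198.0]
tcp_rot: [-1.572, -0.002, -0.983]
ft_force: [0.6, 0.1, -1.0]
opening: 1.0
scene nar 71 [ 425.2 -400.6   23.3] 106.5
scene mid 84 [ 424.4 -400.6   31.1] 77.7
scene wide 94 [ 424.2 -401.1   39.1] 49.1
offcut 253 ((491.9530944824219, 41.773502349853516), (128.65884399414062, 46.01252746582031), 32.52577209472656) 84.06567217857821 slope [-0.007  0.021]
top nar 93 [ 426.8 -398.7   23.3] 108.8
top mid 123 [ 426.9 -399.1   31.3] 79.4
top wide 140 [ 427.  -398.8   39.4] 50.4
offcut 979 ((496.26611328125, 44.278839111328125), (120.68157196044922, 40.457305908203125), 33.767555236816406) 85.72994907105658 slope [-0.007  0.017]
[-0.004  0.001 -0.008  0.     0.    -0.001]
```

View pics/top11.png

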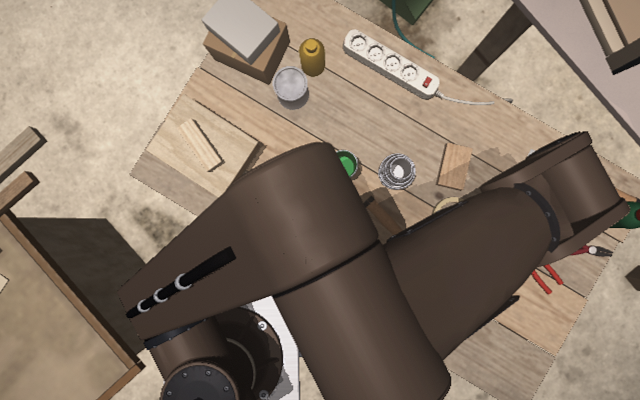

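View pics/scene11.png

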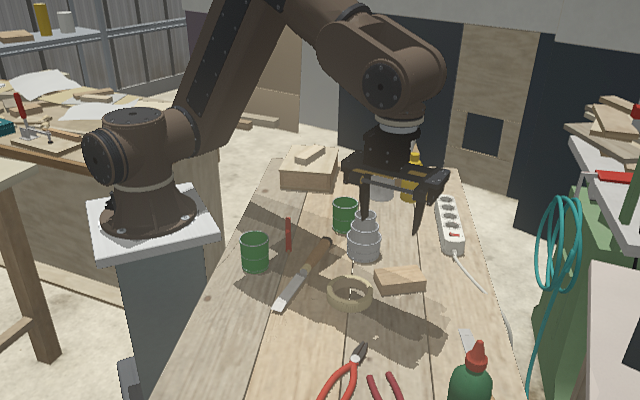

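The pots are nested concentrically (top (397,171); scene (364,238)), with lips near 50, 79 and 108 mm. The offcut is flat on the lid (top (200,145)), the block and pencil are unmoved, and the arm is clear. Handing in.

```bash
python3 -c "
from cell import job
print(job.job_done())"
```

```text
the job is handed in; nothing more can be done
None
```

I laid the offcut flat on the maple box's lid. I then set the middle pot into the widest and the narrowest into the middle one, lowering each until it touched and only then letting go. I handed the job in at about 23 s of the 67 s allowed; it reports no verdict.

Last checks, from both cameras:
- **Pots:** the lips stand at 50.4, 79.4 and 108.8 mm in the top view (49.1, 77.7 and 106.5 mm in the scene view), so about 29 mm apart as described. The centres agree within about 1.2 mm in each view.
- **Offcut:** it lies near the middle of the lid with its top at about 85 mm, and its slope is about 0.02 rad.
- **Widest pot:** it is within about 1 mm of where I measured it before nesting.
- **Pencil and block:** in the final scene picture they look unmoved. I did not measure them at the end, and the arm hid the pencil from the top camera.

**Disagreements:** the two cameras differed by about 2 mm in position and 1 to 2 mm in height throughout, which fits the stated calibration. The gripper read about 64.4 mm on the middle pot's 66 mm lip; the pot hung straight, so I went on.

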